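Draw out the sprung loupe and hold it over the lens

TASK

I need the loupe over the lens: press the stand's release button fully down and let it up again, so that the boom springs free, then take the boom's upright grip, pull it straight out past the first stop until it reaches the second stop. The boom springs back if let go, so keep holding it there: finish while holding the loupe fully extended, and leave the lens and the other things on the bench where they are.

Things in the scene. Friction and masses are not known exactly. Their poses are not given: they have to be found in the camera images.
- stand: bench stand of the loupe, fixed. Grey foot plate 130 x 100 mm, 12 mm high, carrying a grey housing 120 (its x) x 50 x 40 mm, top 98 mm above the bench. Origin at the centre of the foot's underside, z up. The boom slides level out of the housing along the stand's OWN -x axis, its centre line 78 mm above the bench
- release_top (a point): centre of the top face of the release button: round, grey, 28 mm across, in a dark collar 44 mm across, 12 mm high, on top of the housing above the stand's origin. Top face 120 mm above the bench when up. Pressed straight down
- release (a joint): travel of the release button, m: 0 up, 0.006 fully down. Sprung: 1.5 N to start, 5 N fully down. Pressing it fully unlatches the boom, which then springs out 15 to 18 mm by itself and stays unlatched after the button is let up
- pull_knob: black head at the end of the boom: upright grip and loupe. Origin on the boom's centre line under the grip, 78 mm above the bench; axes parallel to the stand's. The grip is a square block, 22 x 22 mm, faces along x and y, rising from a 24 mm cube on the boom. While latched its middle is 108 mm from the stand's origin along the stand's -x, 37 mm clear of the housing
- knob_top (a point): centre of the grip's top face, 50 mm above the head's origin, 128 mm above the bench
- loupe (a point): centre of the loupe: a level round magnifier 78 mm over its black rim, 10 mm thick, 55 mm beyond the grip along the head's -x, its rim top 83 mm above the bench
- inner (a joint): how far the thin inner rod (13 mm) is out of the outer tube, m: 0 latched, about 0.017 sprung free, 0.060 at its stop (the first stop of the pull). A return spring pulls it back with 2.5 N at 0.060
- outer (a joint): how far the outer tube (19 mm) is out of the housing, m: 0 in, 0.060 at its stop. It starts to move at about 5 N, once the inner rod is at its stop; its spring pulls back with 6.5 N at 0.060. Second stop = both joints at 0.060: the grip is then 120 mm out from where it was latched. Let go, both spring back
- lens: clear spectacle lens blank, 70 mm across, 8.5 mm high, loose, lying on a black rubber pad (120 x 120 x 6 mm) about where the loupe ends up. Origin at its underside's centre
- spectacles: black spectacles, about 140 mm wide, 9 mm high, lying flat with temples opened (120 mm), loose beside the boom on the side of the stand's -y. Origin at the middle of the front, at the bench
- screwdriver: small screwdriver 150 mm long, lying loose beside the boom on the side of the stand's +y. Origin at its underside
- jar: small red jar 48 mm across, 70 mm high, loose near the stand. Origin at its underside's centre
- lens_case: dark green box 70 x 90 x 35 mm, loose behind the stand. Origin at its underside's centre
- block_cup: little brass lens block 26 mm across, 18 mm high, loose beside the boom. Origin at its underside's centre
- job_tray: grey open tray 200 x 130 x 40 mm, loose, off to the robot's right. Origin at its underside's centre

How it is judged:
By the outcome, as a careful person would: the job done as asked, in the order asked, and still so for the second after the job is handed in, while the arm keeps its last pose, push and grip.
It also fails if it takes over 40 s, if anything falls off the work surface, if the arm or the gripper's body presses on something with over 40 N, if the wrist force passes 120 N, or if a joint passes its speed limit or range.

ROBOT

A 6-joint arm with a two-finger parallel gripper is mounted at the origin on the work surface. World frame = base frame: x ahead of the robot, y to its left, z up, the work surface at z = 0. Lengths are in m, angles in rad, forces in N, time in s.
With the tool pointing down it reaches from about 0.375 to 0.9 m from the base axis. Payload 3.1 kg.
Tool frame: the origin (TCP) lies between the finger pads; the fingertips stand 25 mm ahead of it and the grasp point (between the pads) lies 6 mm ahead of it; y points along the fingers, x is the direction in which the jaws open and shut, and the axes are right-handed (so a half turn about y gives the same grasp; the last joint's range is limited). The gripper opens to 87 mm and grips with 3 to 60 N. Pads are 19 mm wide; open, the fingers measure 117 mm over their backs; the gripper's body (75 mm by 190 mm) begins 51 mm behind the grasp point.
Start: joints at [-1.323, 0.527, 1.433, -0, 1.181, -0.178], TCP at [0.258, -0.569, 0.248] pointing down, gripper open.
Joint ranges: [-3.08, 3.08], [-0.75, 2.2], [0.22, 2.44], [-1.43, 4.57], [0, 2.65], [-2.85, 2.85]. Speed limits (rad/s): [2.79, 2.79, 3.14, 3.14, 3.14, 3.14].

INTERFACE

Orientations are given as a unit quaternion [x, y, z, w].
In Python, from rig import robot gives the robot as it stands.
- The arm moves only by the tool carry_out, never from a script. Its argument "moves" is a list of rows, each a list of 7 numbers: the opening, from 0 (shut) to 1 (fully open), then the shift along the tool's x, y, z in cm, then the turn, a rotation vector about the tool's x, y, z in rad. In form: [[grip, x, y, z, rx, ry, rz], ...]. A call has 1 to 20 rows; each row is the pose to reach, as a shift and turn from the pose commanded when the call began, along the tool's axes at that moment; what a row does not reach only later rows make up. A row lasts 1/10 s, in which the tool goes at most 50 mm and 8.59 degrees, less where a joint would pass 70% of its speed; a pose out of reach is approached as far as the arm can. A call with a gripper value outside its range is refused whole. The fingers move at their own pace and stop on an object; "force" is the grip in N (left out, the last holds). Time passes only in rows, so rows that repeat a pose let the fingers close. It gives the time, the measured TCP pose, the force and the opening at its end, in the units of the state.
- robot.get_obs(): the state, without advancing time (a new reading comes with each control period).
- robot.camera(name): name is "scene" or "top"; returns the picture (480x640x3 uint8, red, green, blue); there is no depth.
- robot.camera_params(name): a dict with "fx", "fy", "cx", "cy" (pixels), "extrinsics" (4x4, takes a point from camera to world coordinates). Camera axes: x right, y down, z forward; pixel columns grow to the right and rows downward; lengths in m; the calibration is good to about 2 mm. A picture is of the moment at which its call begins. camera_params takes no time and is no camera call.
- robot.hand_in(): hands the job in, once; it reports no verdict.
The state is a dict: "time": time; "q": joint angles; "joint_velocities": joint speeds; "joint_torque": joint torques, N m; "position": TCP position; "tool_rot": TCP orientation; "ft_force": force on the tool from outside, world axes, zero at the start; "moment": the same for the moment, N m; "grip_width": finger opening in m.
Only numpy, scipy, OpenCV 4.12 (cv2) and the standard library are available. Lean on these libraries where they do the work, as an engineer would, in place of code of your own. Each camera call takes 0.05 s, during which the arm holds its last target.

## Working session

There is one attempt and no reset: what is moved stays moved. The work goes in short steps, Python scripts to look and compute and a tool call to move; the robot and the scene stay as the last step left them, time stands still between calls to the robot, and variables do not carry over. Pictures are saved under pics/ and viewed, and the job is handed in when it is done.

Besides the shell and the picture viewer there is one more tool, called after "Call:" by a JSON object that holds its "op" and its "data", one argument or row to a line. carry_out: Moves the arm, as the interface text tells. Its arguments: {"type":"object","properties":{"moves":{"type":"array"},"force":{"type":"number"}},"required":["moves"]}

```bash
mkdir -p pics
python3 - <<'E'
from rig import robot
import cv2,numpy as np
for n in("scene","top"):
    im=robot.camera(n); cv2.imwrite(f"pics/{n}0.png",im[:,:,::-1]); p=robot.camera_params(n); print(n,p["fx"],p["fy"],p["cx"],p["cy"]); print(np.round(p["extrinsics"],4))
o=robot.get_obs();print(o)
E
```

```text
scene 488.3214363911942 488.3214363911942 323.7264446881302 236.26192402405644
[[-0.6795  0.6079 -0.4109  1.0271]
 [ 0.7336  0.5712 -0.3681  0.2873]
 [ 0.0109 -0.5515 -0.8341  0.94  ]
 [ 0.      0.      0.      1.    ]]
top 583.6248969165974 583.6248969165974 323.0162891097937 221.72089435264905
[[-0.0187 -0.9955  0.0932  0.4671]
 [-0.9996  0.0205  0.0178 -0.1078]
 [-0.0197 -0.0928 -0.9955  1.5876]
 [ 0.      0.      0.      1.    ]]
{'time': 0.1, 'q': array([-1.32353736e+00,  5.28384890e-01,  1.43377663e+00, -2.23852508e-05,
        1.18139439e+00, -1.78481788e-01]), 'joint_velocities': array([-0.0009891 , -0.0016578 , -0.00125319,  0.00183878,  0.00070714,
       -0.00044616]), 'joint_torque': array([ 5.46556348e-04, -4.40983522e+01, -1.77151394e+01,  6.35893294e-02,
        5.33896149e-02, -4.06652691e-05]), 'position': array([ 0.25800171, -0.56859029,  0.24666148]), 'tool_rot': array([-0.59388049,  0.38359076, -0.38256598,  0.59481709]), 'ft_force': array([-0.38398725,  0.35461585,  0.17329054]), 'moment': array([0.00126119, 0.03703077, 0.01515833]), 'grip_width': 0.08691111479857702}
```

View pics/scene0.png

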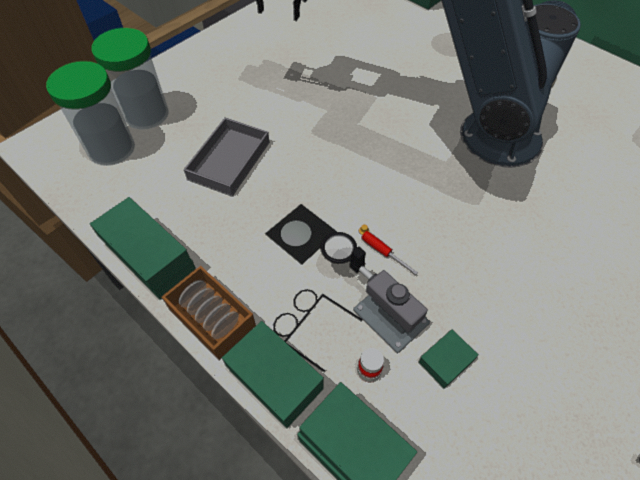

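View pics/top0.png

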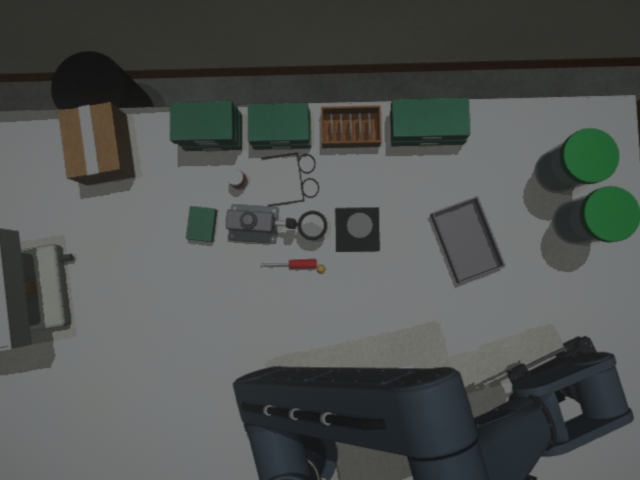

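Run:
```python
import cv2
a=cv2.imread("pics/top0.png")[180:280,180:390]; b=cv2.imread("pics/scene0.png")[200:360,260:440]
cv2.imwrite("pics/tz.png",cv2.resize(a,None,fx=3.8,fy=3.8,interpolation=cv2.INTER_CUBIC))
cv2.imwrite("pics/sz.png",cv2.resize(b,None,fx=3.7,fy=3.7,interpolation=cv2.INTER_CUBIC))
```

```text
(no output)
```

View pics/tz.png

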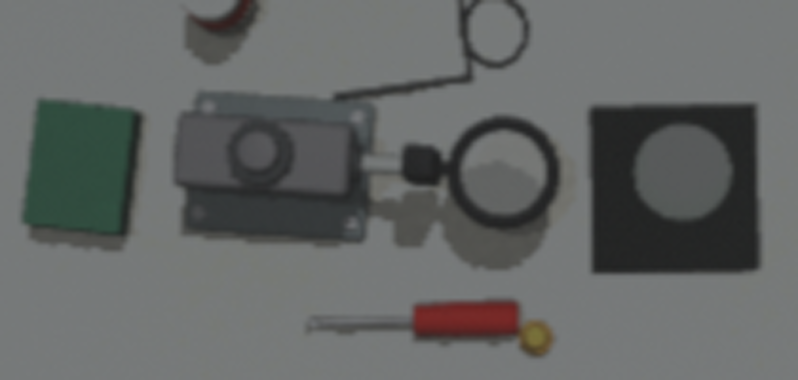

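View pics/sz.png

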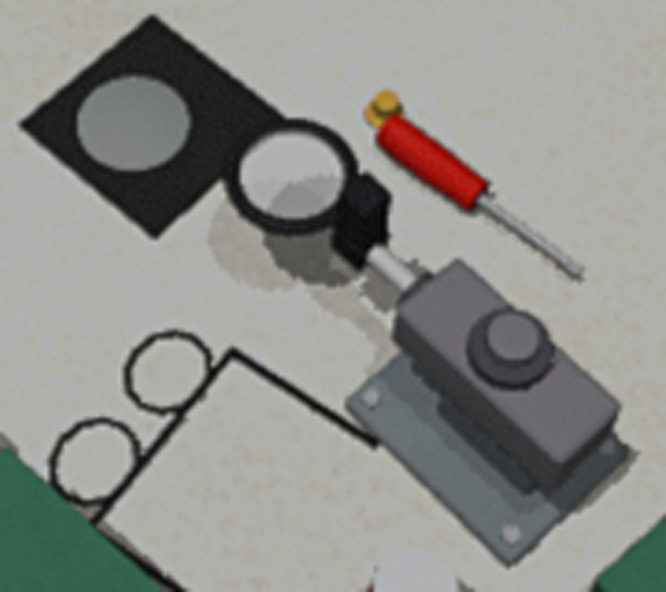

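```bash
cat > h.py <<'E'
from rig import robot
import numpy as np
from scipy.spatial.transform import Rotation as R
def ray(n,u,v,z):
    p=robot.camera_params(n);E=p["extrinsics"]
    d=E[:3,:3]@np.array([(u-p["cx"])/p["fx"],(v-p["cy"])/p["fy"],1]);o=E[:3,3]
    return o+d*(z-o[2])/d[2]
E
python3 - <<'E'
from h import *
import cv2
T=lambda u,v,z:ray("top",180+u/3.8,180+v/3.8,z)
S=lambda u,v,z:ray("scene",260+u/3.7,200+v/3.7,z)
b=T(262,150,.12);print("btn",b,S(515,335,.12))
print("grip",T(422,163,.128),S(366,190,.128))
l=T(503,172,.083);print("loupe",l,S(292,178,.083)); print("lens",T(683,172,.0145),S(134,123,.0145))
# foot corners on top of the foot z=.012 & pose
for c in [(196,92),(375,104),(365,241),(182,234)]:print("foot",T(*c,.012))
for c in [(346,403),(511,566),(633,452)]:print("footS",S(*c,.012))
for c in [(182,112),(357,122),(350,195),(175,185)]:print("hous",T(*c,.098))
for c in [(457,260),(619,408),(555,470),(396,322)]:print("housS",S(*c,.098))
print("driver/brass",T(535,332,.018),T(518,320,.015), S(385,103,.018))
r=robot.get_obs();print(R.from_quat(r['tool_rot']).as_matrix().round(3))
print("specs tip",T(334,98,.005),T(472,77,.005))
E
```

```text
btn [0.61405069 0.10597987 0.12      ] [0.61577185 0.11187917 0.12      ]
grip [ 0.60241318 -0.00126422  0.128     ] [0.605937  0.0031907 0.128    ]
loupe [ 0.5992922  -0.05314377  0.083     ] [ 0.60497648 -0.0479283   0.083     ]
lens [ 0.60268904 -0.17872205  0.0145    ] [ 0.60810082 -0.17240149  0.0145    ]
foot [0.66768202 0.16892365 0.012     ]
foot [0.65629788 0.04033182 0.012     ]
foot [0.55821365 0.04861391 0.012     ]
foot [0.56581067 0.1793711  0.012     ]
footS [0.66028048 0.04572902 0.012     ]
footS [0.6718906  0.17201462 0.012     ]
footS [0.57413336 0.18108758 0.012     ]
hous [0.64327264 0.16339852 0.098     ]
hous [0.63396419 0.04458939 0.098     ]
hous [0.58451075 0.04986279 0.098     ]
hous [0.59369308 0.16832443 0.098     ]
housS [0.59049986 0.05683272 0.098     ]
housS [0.60134472 0.17150402 0.098     ]
housS [0.65061228 0.16814514 0.098     ]
housS [0.64137337 0.05694124 0.098     ]
driver/brass [ 0.49119422 -0.07144242  0.018     ] [ 0.49993503 -0.05949729  0.015     ] [ 0.4926368  -0.06790159  0.018     ]
[[ 0.413 -0.001  0.911]
 [-0.911  0.002  0.413]
 [-0.002 -1.     0.   ]]
specs tip [0.66211017 0.0705034  0.005     ] [ 0.67522685 -0.02915861  0.005     ]
```

Call:
{"op": "carry_out", "data": {
  "moves": [
    [0,-47,0,60.6,0,0.515,0],
    [0,-47,0,60.6,0,0.515,0],
    [0,-47,0,60.6,0,0.515,0],
    [0,-47,0,60.6,0,0.515,0],
    [0,-47,0,60.6,0,0.515,0],
    [0,-47,0,60.6,0,0.515,0],
    [0,-47,0,60.6,0,0.515,0],
    [0,-47,0,60.6,0,0.515,0],
    [0,-47,0,60.6,0,0.515,0],
    [0,-47,0,60.6,0,0.515,0],
    [0,-47,0,60.6,0,0.515,0],
    [0,-47,0,60.6,0,0.515,0],
    [0,-47,0,60.6,0,0.515,0],
    [0,-47,0,60.6,0,0.515,0],
    [0,-47,0,60.6,0,0.515,0],
    [0,-47,0,60.6,0,0.515,0],
    [0,-47,0,60.6,0,0.515,0],
    [0,-47,0,60.6,0,0.515,0],
    [0,-47,0,60.6,0,0.515,0]
  ],
  "force": 10
}}

```text
time: 2.0
position: [0.6151, 0.1076, 0.2473]
tool_rot: [-0.477, 0.522, -0.522, 0.476]
ft_force: [-0.2, -0.8, 0.5]
grip_width: 0.0003
```

Call:
{"op": "carry_out", "data": {
  "moves": [
    [0,0,4,0,0,0,0],
    [0,0,8,0,0,0,0],
    [0,0,9,0,0,0,0],
    [0,0,9,0,0,0,0]
  ]
}}

```text
time: 2.4
position: [0.6145, 0.1078, 0.1561]
tool_rot: [-0.478, 0.523, -0.521, 0.475]
ft_force: [0.4, -0.4, 0.3]
grip_width: 0.0009
```

Run:
```python
from h import *
import cv2
for n,(x0,y0,x1,y1) in {"scene":(320,180,480,340),"top":(180,140,340,300)}.items():
    im=robot.camera(n)[y0:y1,x0:x1,::-1]
    cv2.imwrite(f"pics/{n}1.png",cv2.resize(im,None,fx=3.5,fy=3.5,interpolation=cv2.INTER_CUBIC))
o=robot.get_obs();print(o['position'],o['ft_force'],R.from_quat(o['tool_rot']).as_matrix().round(3))
```

```text
[0.6170128  0.10839109 0.15901403] [ 1.1713725  -0.73349581  0.70336286] [[-0.09   0.002  0.996]
 [-0.996 -0.    -0.09 ]
 [-0.    -1.     0.002]]
```

View pics/scene1.png

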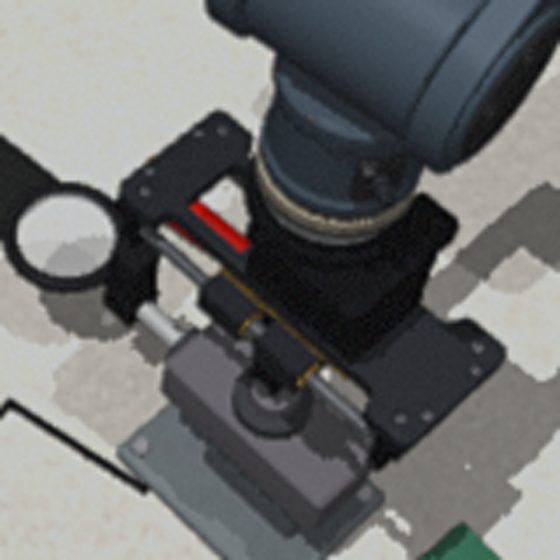

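View pics/top1.png

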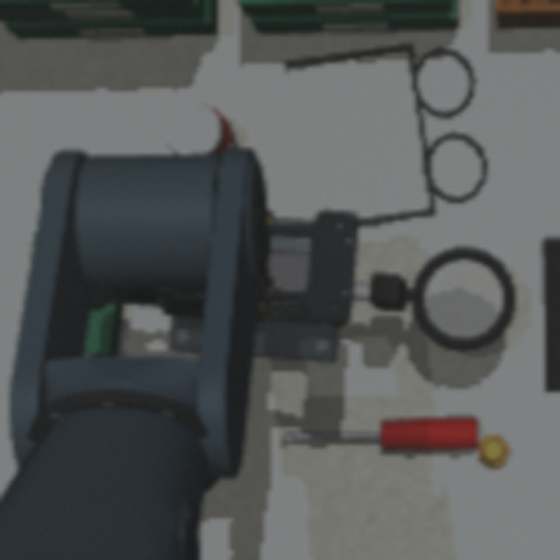

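Call:
{"op": "carry_out", "data": {
  "moves": [
    [0,0,0.8,0,0,0,0],
    [0,0,1.2,0,0,0,0],
    [0,0,1.5,0,0,0,0],
    [0,0,1.8,0,0,0,0],
    [0,0,1.9,0,0,0,0],
    [0,0,1.9,0,0,0,0]
  ]
}}

```text
time: 3.1
position: [0.6165, 0.1092, 0.1394]
tool_rot: [0.477, -0.521, 0.522, -0.478]
ft_force: [-0.3, -0.6, 5.5]
grip_width: 0.0005
```

Run:
```python
from h import *
import cv2
im=robot.camera("top")[140:300,180:340,::-1]
cv2.imwrite(f"pics/top2.png",cv2.resize(im,None,fx=3.5,fy=3.5,interpolation=cv2.INTER_CUBIC))
o=robot.get_obs();print(o['position'],o['ft_force'])
```

```text
[0.61648532 0.10916702 0.13944583] [-0.65108173  0.10866463  5.16908378]
```

View pics/top2.png

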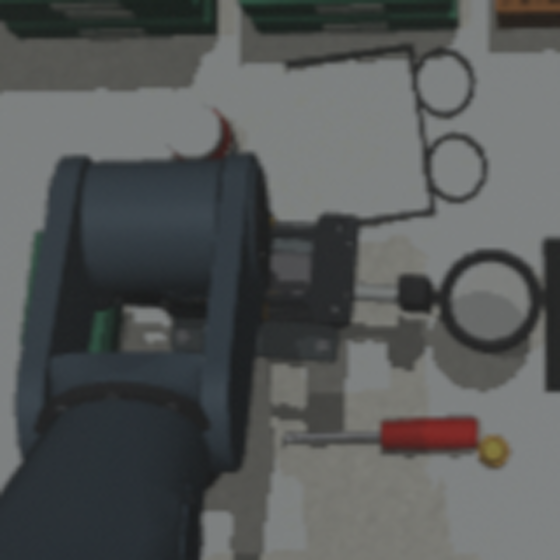

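The boom sprang out: the grip moved from about column 389 to 415 in the crop, roughly 18 mm. I'll press a hair more so the button is certainly fully down, then let it up.

Call:
{"op": "carry_out", "data": {
  "moves": [
    [0,0,0.15,0,0,0,0],
    [0,0,0.15,0,0,0,0]
  ]
}}

```text
time: 3.35
position: [0.6165, 0.1092, 0.1393]
tool_rot: [0.477, -0.521, 0.522, -0.478]
ft_force: [-1.7, -1.1, 12.7]
grip_width: 0.0005
```

Call:
{"op": "carry_out", "data": {
  "moves": [
    [0.3,0,-1,0,0,0,0],
    [0.45,0,-4,0,0,0,0],
    [0.45,0,-6,0,0,0,0],
    [0.45,4,-6,0,0,0,0],
    [0.45,8,-6,0,0,0,0],
    [0.45,12.5,-6,0,0,0,0],
    [0.45,12.5,-6,0,0,0,0],
    [0.45,12.5,-6,0,0,0,0]
  ]
}}

```text
time: 4.15
position: [0.6045, -0.0162, 0.1968]
tool_rot: [-0.477, 0.523, -0.522, 0.477]
ft_force: [0.3, 0.0, -0.4]
grip_width: 0.0389
```

Run:
```python
from h import *
import cv2
for n,(x0,y0,x1,y1) in {"scene":(280,180,440,340),"top":(200,140,360,300)}.items():
    im=robot.camera(n)[y0:y1,x0:x1,::-1]
    cv2.imwrite(f"pics/{n}3.png",cv2.resize(im,None,fx=3.5,fy=3.5,interpolation=cv2.INTER_CUBIC))
o=robot.get_obs();print(o['position'],o['ft_force'],o['grip_width'])
```

```text
[ 0.60455163 -0.01440515  0.19680316] [-0.6217317   0.27855653  0.41605056] 0.03934062542187192
```

View pics/scene3.png

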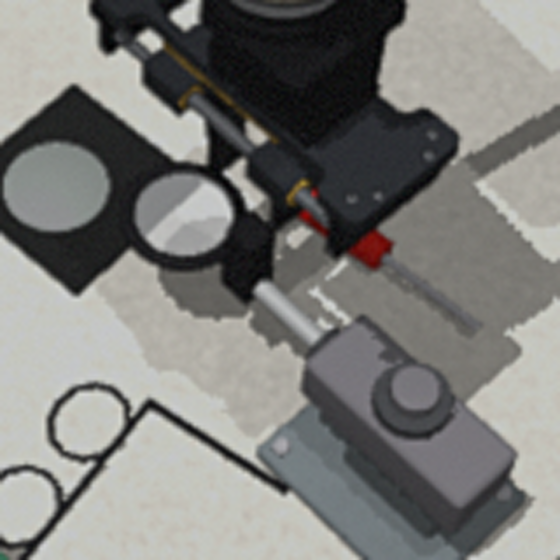

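View pics/top3.png

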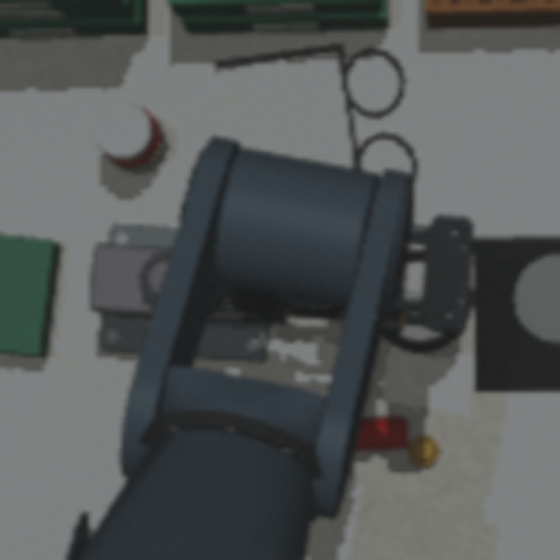

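Call:
{"op": "carry_out", "data": {
  "moves": [
    [0.45,0.1,3,0,0,0,0],
    [0.45,0.1,5.5,0,0,0,0],
    [0.45,0.1,7,0,0,0,0],
    [0.45,0.1,7.8,0,0,0,0],
    [0.45,0.1,7.8,0,0,0,0]
  ]
}}

```text
time: 4.75
position: [0.6041, -0.0149, 0.1179]
tool_rot: [-0.478, 0.522, -0.521, 0.477]
ft_force: [-0.5, -0.2, -0.0]
grip_width: 0.0392
```

Call:
{"op": "carry_out", "data": {
  "moves": [
    [0.15,0,0,0,0,0,0],
    [0.15,0,0,0,0,0,0],
    [0.15,0,0,0,0,0,0],
    [0.15,0,0,0,0,0,0],
    [0.15,0,0,0,0,0,0]
  ],
  "force": 30
}}

```text
time: 5.25
position: [0.6053, -0.0164, 0.1199]
tool_rot: [0.477, -0.521, 0.522, -0.478]
ft_force: [0.9, 0.4, 2.4]
grip_width: 0.0215
```

Run:
```python
from h import *
import cv2
for n,(x0,y0,x1,y1) in {"scene":(280,180,440,340)}.items():
    im=robot.camera(n)[y0:y1,x0:x1,::-1]
    cv2.imwrite(f"pics/{n}4.png",cv2.resize(im,None,fx=3.5,fy=3.5,interpolation=cv2.INTER_CUBIC))
o=robot.get_obs();print(o['position'],o['ft_force'],o['moment'],o['grip_width'])
```

```text
[ 0.60530103 -0.01642029  0.11979703] [ 0.96402178 -0.34156155  3.03469896] [ 0.3021583  -0.05151094 -0.00213613] 0.02184157706352178
```

View pics/scene4.png

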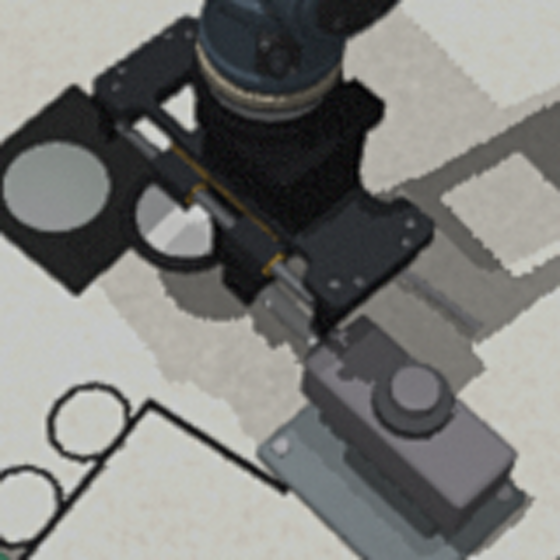

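Call:
{"op": "carry_out", "data": {
  "moves": [
    [0.15,0.6,0,0,0,0,0],
    [0.15,1.6,0,0,0,0,0],
    [0.15,2.6,0,0,0,0,0],
    [0.15,3.6,0,0,0,0,0],
    [0.15,3.8,0,0,0,0,0],
    [0.15,3.8,0,0,0,0,0]
  ]
}}

```text
time: 5.9
position: [0.6016, -0.0548, 0.1192]
tool_rot: [0.477, -0.522, 0.522, -0.477]
ft_force: [1.6, 1.4, 5.1]
grip_width: 0.0221
```

Call:
{"op": "carry_out", "data": {
  "moves": [
    [0.15,0.5,0,0,0,0,0],
    [0.15,1.1,0,0,0,0,0],
    [0.15,2,0,0,0,0,0],
    [0.15,3,0,0,0,0,0],
    [0.15,3,0,0,0,0,0]
  ]
}}

```text
time: 6.4
position: [0.5988, -0.0841, 0.1191]
tool_rot: [-0.476, 0.522, -0.522, 0.477]
ft_force: [2.2, 5.7, 5.2]
grip_width: 0.0215
```

Call:
{"op": "carry_out", "data": {
  "moves": [
    [0.15,1,-0.05,0.05,0,0,0],
    [0.15,2,-0.1,0.1,0,0,0],
    [0.15,2.7,-0.1,0.1,0,0,0],
    [0.15,2.9,-0.1,0.1,0,0,0],
    [0.15,2.9,-0.1,0.1,0,0,0]
  ]
}}

```text
time: 6.9
position: [0.5965, -0.1118, 0.1194]
tool_rot: [-0.477, 0.523, -0.521, 0.477]
ft_force: [2.7, 5.4, 2.8]
grip_width: 0.0215
```

Call:
{"op": "carry_out", "data": {
  "moves": [
    [0.15,0.2,0,0,0,0,0],
    [0.15,0.4,0,0,0,0,0],
    [0.15,0.4,0,0,0,0,0]
  ]
}}

```text
time: 7.2
position: [0.5962, -0.1154, 0.1194]
tool_rot: [-0.477, 0.523, -0.521, 0.477]
ft_force: [2.6, 5.7, 2.5]
grip_width: 0.0219
```

Call:
{"op": "carry_out", "data": {
  "moves": [
    [0.15,0.2,0,0,0,0,0],
    [0.15,0.3,0,0,0,0,0],
    [0.15,0.3,0,0,0,0,0]
  ]
}}

```text
time: 7.5
position: [0.5959, -0.1174, 0.1192]
tool_rot: [-0.476, 0.523, -0.521, 0.478]
ft_force: [2.6, 7.6, 1.4]
grip_width: 0.0219
```

Call:
{"op": "carry_out", "data": {
  "moves": [
    [0.15,0.15,0,0,0,0,0],
    [0.15,0.2,0,0,0,0,0],
    [0.15,0.2,0,0,0,0,0]
  ]
}}

```text
time: 7.8
position: [0.5957, -0.1175, 0.119]
tool_rot: [-0.476, 0.524, -0.52, 0.478]
ft_force: [4.3, 12.1, 1.4]
grip_width: 0.0218
```

Call:
{"op": "carry_out", "data": {
  "moves": [
    [0.15,0.1,0,0,0,0,0],
    [0.15,0.2,0,0,0,0,0],
    [0.15,0.2,0,0,0,0,0],
    [0.15,0.2,0,0,0,0,0]
  ]
}}

```text
time: 8.2
position: [0.5955, -0.1176, 0.1187]
tool_rot: [-0.475, 0.525, -0.519, 0.479]
ft_force: [5.7, 17.5, 0.8]
grip_width: 0.0217
```

Run:
```python
from h import *
import cv2
for n,(x0,y0,x1,y1) in {"scene":(220,170,440,350),"top":(180,140,400,300)}.items():
    im=robot.camera(n)[y0:y1,x0:x1,::-1]
    cv2.imwrite(f"pics/{n}5.png",cv2.resize(im,None,fx=3.3,fy=3.3,interpolation=cv2.INTER_CUBIC))
o=robot.get_obs();print(o['time'],o['position'],o['ft_force'],o['moment'],o['grip_width'])
```

```text
8.3 [ 0.59551006 -0.11766691  0.11871683] [ 5.88452404 17.42300574  1.53171903] [ 2.87391078 -1.10818249 -0.12042874] 0.021935159809609136
```

View pics/scene5.png

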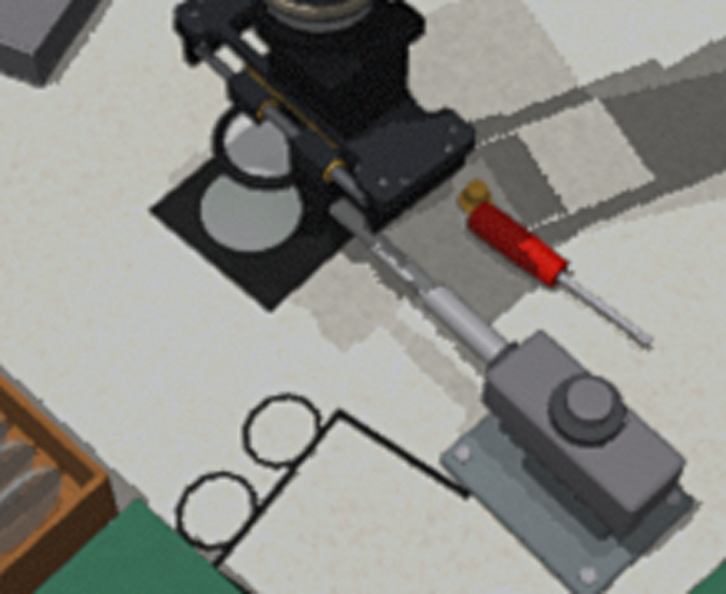

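View pics/top5.png

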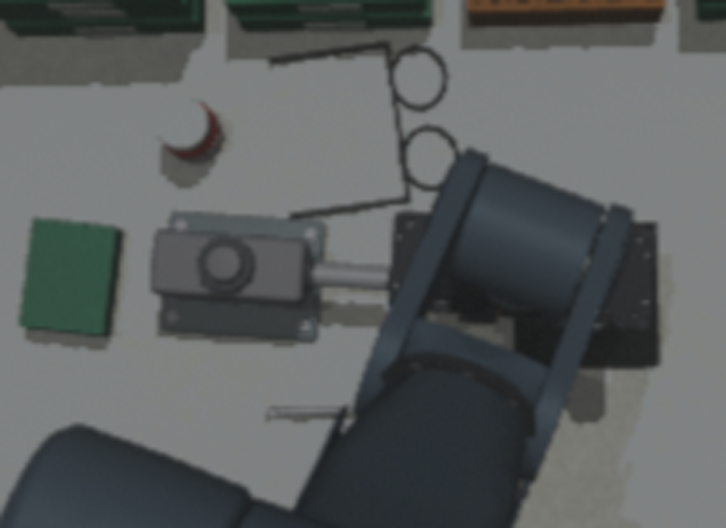

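Call:
{"op": "carry_out", "data": {
  "moves": [
    [0.15,0,0,0.1,0,0,0],
    [0.15,0,0,0.1,0,0,0],
    [0.15,0,0,0.1,0,0,0],
    [0.15,0,0,0.1,0,0,0],
    [0.15,0,0,0.1,0,0,0],
    [0.15,0,0,0.1,0,0,0],
    [0.15,0,0,0.1,0,0,0],
    [0.15,0,0,0.1,0,0,0]
  ]
}}

```text
time: 9.1
position: [0.5958, -0.1177, 0.1186]
tool_rot: [-0.475, 0.526, -0.519, 0.478]
ft_force: [4.0, 18.2, 2.0]
grip_width: 0.0218
```

Run:
```python
from h import *
o=robot.get_obs();print(o['time'],o['position'],o['ft_force'],o['grip_width'])
print(robot.hand_in())
```

```text
9.1 [ 0.59580968 -0.1176563   0.11861663] [ 4.03366225 18.20512421  1.95297523] 0.02184673898245652
the job is handed in; nothing more can be done
None
```

I pressed the release button fully down and let it up, and the boom sprang out about 18 mm. I then took the grip and pulled it straight out, past the first stop to the second. The job was handed in at 9.1 s with the arm still holding the boom there.

- **Button:** at about 12.7 N the tool stopped moving down, so the button was at the end of its travel.
- **Second stop:** with the pull raised from 7.6 N to about 18 N, the grip moved less than 1 mm. It ended about 228 mm from the stand's origin, which is where it should be when fully extended. The last pictures show the inner rod and outer tube both well out.
- **Hold:** the fingers are firmly closed on the grip (21.8 mm) at 30 N, with a steady 18 N pull against the stop.
- **Other things:** the lens, spectacles, screwdriver, brass block, jar and lens case look undisturbed in the last pictures. I compared them by eye and did not measure them. The job tray was mostly outside those pictures, so I did not check it, but the arm never came down near it.
- **Disagreements:** the two cameras disagreed by about 5 mm on positions, so I used their average. A sideways force of a few newtons remained on the grip at the end.

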